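# Third hand at the bone-model drilling jig

## Robot

A 6-joint arm with a two-finger parallel gripper is mounted at the origin on the work surface. World frame = base frame: x ahead of the robot, y to its left, z up, the work surface at z = 0. Lengths are in mm, angles in rad, forces in N, time in s.
With the tool pointing down it reaches from about 350 to 775 mm from the base axis. Payload 7.3 kg.
Tool frame: the origin (TCP) lies at the centre of the arm's flange, where the gripper is bolted on; the fingertips stand 178 mm ahead of it and the grasp point (between the pads) lies 159 mm ahead of it; z points along the fingers, y is the line along which they close (so a half turn about z gives the same grasp; the last joint's range is limited). The gripper opens to 92 mm and grips with 3 to 60 N. Pads are 19 mm wide; open, the fingers measure 130 mm over their backs; the gripper's body (75 mm by 190 mm) begins 47 mm behind the grasp point.
Start: joints at [-1.489, 0.342, 1.524, -0, 1.275, -0.146], TCP at [118.583, -511.435, 404.741] pointing down, gripper open.
Joint ranges: [-2.53, 2.53], [-0.77, 2.02], [0.04, 2.7], [-1, 4.14], [0.28, 2.66], [-3.11, 3.11]. Speed limits (rad/s): [2.57, 2.57, 3.14, 3.14, 3.14, 3.14].

## Interface

Orientations are given as [roll, pitch, yaw] about the fixed x, y, z axes, in that order (R = Rz(yaw) Ry(pitch) Rx(roll)).
In Python, from plant import * gives the robot as it stands. The module is installed in compiled form; this text tells all that it offers.
- The arm moves only by the shell command python3 -m inch 'ROWS'. ROWS is JSON, a list of rows, each a list of 5 numbers: the shift along the tool's x, y, z in m, then the turn about the tool's z in rad, then the opening, from 0 (shut) to 1 (fully open). In form: [[tx, ty, tz, spin, claw], ...]. A call has 1 to 8 rows; each row is the pose to reach, as a shift and turn from the pose commanded when the call began, along the tool's axes at that moment; what a row does not reach only later rows make up. A row lasts 1/12 s, in which the tool goes at most 41.7 mm and 7.16 degrees, less where a joint would pass 70% of its speed; a pose out of reach is approached as far as the arm can. A call with a gripper value outside its range is refused whole. The fingers move at their own pace and stop on an object; the grip force is fixed at half the most. Time passes only in rows, so rows that repeat a pose let the fingers close. It gives the time, the measured TCP pose, the force, the opening and the grip force at its end, in the units of the state.
- get_obs(): the state, without advancing time (a new reading comes with each control period).
- capture(name): name is "side" or "top" or "wrist"; returns a dict with "color" (420x560x3 uint8, red, green, blue), "intrinsics" (3x3 intrinsics, pixels), "pose" (4x4, takes a point from camera to world coordinates). Camera axes: x right, y down, z forward; pixel columns grow to the right and rows downward; lengths in mm; the calibration is good to about 2 mm. The wrist camera is an equidistant fisheye: a pixel r from the principal point sees the ray r / f radians off the axis. A picture is of the moment at which its call begins. There is no depth.
- close_job(): hands the job in; it is judged then, once.
Trained networks look in a picture, given as the dict that the camera call returned (one of the last four; its "shot" number tells which), for a name from the list of things; names that differ only in an ending like _2 or _b are one class to them, and where a whole thing is asked for, a point or a joint stands for the part that bears it (a point fixed in the world has none). Each returns a list of dicts, best first, with "conf" (0 to 1); they miss things now and then, are a little off and sometimes report something else, mostly with a low value. They report only what shows in the picture. A call takes as long as a camera call. They do not tell look-alikes from the thing itself.
- look_for(picture, target): "rect" ([centre column, centre row, width, height] in pixels, round what is visible of it).
- trace(picture, target): "pixels" (420x560 bool, what is visible of it) and "rect" ([centre column, centre row, width, height] in pixels, round what is visible of it).
- tip_of(picture, target): "centre" ([column, row] in pixels: a listed point, or the origin of a listed thing).
The state is a dict: "time": time; "joint_positions": joint angles; "dq": joint speeds; "tau": joint torques, N m; "tool_pos": TCP position; "tcp_rot": TCP orientation; "contact_force": force on the tool from outside, world axes, zero at the start; "moment": the same for the moment, N m; "grip_width": finger opening in mm; "finger_force": force on a finger pad.
Only numpy, scipy, OpenCV 4.12 (cv2) and the standard library are available. Lean on these libraries where they do the work, as an engineer would, in place of code of your own. Each camera call takes 0.05 s, during which the arm holds its last target. There are 200 camera calls.

## Task

Lift the lidded steel canister off the drilling jig by its handle, set it down gently and upright on the round rubber mat, and let go. Then stand the white bone model on the jig's bed, square to and centred on the sprung stop plate (either way round), and push it against the plate, without ramming, until the plate is pressed in about half of its travel. Finish while still holding the model there with that steady push, so that a colleague can screw it down; keep the fingers off the plate and leave everything else where it is.

Things in the scene. Friction and masses are not known exactly. Their poses are not given: they have to be found in the camera images.
- jig: Fixed drilling jig, aluminium base 240 (x) x 130 (y) mm with a flat slick white plastic bed 30 mm above the trolley. Origin: centre of underside; z up; +x points along the bed towards the stop plate (pushing direction). Free bed from x = -118 to +28 mm, full width; fixed grey backing block behind the plate at x = +78 to +110 mm, 110 mm wide, top 62 mm above the trolley.
- stop: Sprung steel stop plate on the jig, 12 (x) x 100 (y) mm, from 1 to 27 mm above the bed. Origin: middle of its front face (pushed by the model) at bed height; axes as the jig's. It slides to the jig's +x: origin at x = +30 mm in the jig's frame when free, +62 mm fully in, +46 mm half pressed. Spring 0.5 N per mm from zero: 8 N half pressed.
- canister: Lidded steel canister, 82 mm diameter, lid top 86 mm up, about 0.45 kg, standing on the jig's bed. Origin: centre of underside, z up. A rigid arched handle over the lid: black grip bar 12 mm thick (x), 64 mm long (y), 118 to 132 mm above the underside, over the middle, on two 8 mm posts at y = +-28 mm. Pinch the bar's middle from above, closing along x.
- mat: Round black rubber mat, 140 mm in diameter, 4 mm thick, fixed flat on the trolley to one side of the jig. Origin: centre of its underside, on the trolley top.
- model: Loose white bone model on a base, about 0.3 kg. Origin: centre of underside, z up. Base 100 (x) x 70 (y) x 12 mm; upright web in its middle 24 mm thick (x), 44 mm wide (y), 12 to 66 mm up; on it a bone shaft along y, 24 mm diameter, axis 66 mm up, knobbly ends to y = +-70 mm, top 86 mm. Grip the web from above, closing along x. Either end x = +50 or -50 mm may meet the plate.
- drill: Bystander: red and black cordless drill lying on its side, about 290 x 210 x 60 mm. Origin: underside below the middle of its barrel.
- clamp: Bystander: black and red bar clamp lying flat, about 260 x 80 x 25 mm. Origin: underside below the bar.
- bottle: Bystander: white plastic bottle, 64 mm in diameter, 170 mm tall. Origin: centre of underside.
- bowl: Bystander: steel bowl, 100 mm in diameter, 45 mm tall. Origin: centre of underside.
- jar: Bystander: small clear screw-top jar, 48 mm in diameter, 50 mm tall. Origin: centre of underside.
- driver: Bystander: screwdriver with a black handle lying flat, about 200 mm long. Origin: on its underside.
- carton: Bystander: small cardboard carton, 90 x 60 x 40 mm. Origin: centre of underside.
Things that resemble listed ones, but are neither listed nor needed, are in the scene too. Leave any purple look-alike of the canister alone.

How it is judged (in metres and radians):
On the way, in this order (a step that is already met when the one before it is completed fails the run):
1. the canister is lifted clear of the jig in the gripper (height (world z) of canister above 0.042 m and contact force between canister and jig below 0.05 N and contact force between the fingers and canister above 0.5 N), for 0.1 s.
2. the canister is lowered upright onto the mat while still in the gripper (let go no more than about 12 mm above it) (height (world z) of canister below 0.016 m and horizontal distance between canister and mat below 0.035 m and angle between canister's own z axis and vertical below 0.2 rad and contact force between the fingers and canister above 0.3 N), for 0.04 s.
At the end, for the whole second after the job is handed in: Canister upright, released, at rest, within 35 mm of the mat centre. Model flat on the bed (3 to 4 mm, 0.06 rad), square within 0.10 rad, centred within 15 mm, still, pushed by the fingers on the stop plate with 4 to 12 N, plate 8 to 24 mm in, the robot not touching the plate (horizontal distance between canister and mat below 0.035 m and height (world z) of canister below 0.009 m and angle between each of canister, model's own z axis and vertical below 0.06 rad and contact force between the fingers and canister below 0.1 N and linear speed of canister below 0.02 m/s and z of model in the frame of jig between 0.026 and 0.033 m and angle between the x axis of model and the x axis of jig, either way round below 0.1 rad and y of model in the frame of jig between -0.015 and 0.015 m and contact force between model and stop between 4 and 12 N and x of stop in the frame of jig between 0.038 and 0.054 m and contact force between the fingers and model above 1 N and contact force between each of the arm, the fingers and stop below 0.3 N and contact force between canister and model below 0.1 N and linear speed of model below 0.01 m/s); the arm keeps its last pose, push and grip.
It fails at once if the stop plate is rammed (more than 22 N on it) (contact force between any of model, the arm and stop above 22 N).
It fails at once if the canister is tipped over (angle between canister's own z axis and vertical above 0.7 rad).
It fails at once if a bystander is moved by more than 20 mm (distance of any of drill, clamp, bottle, bowl, jar, driver, carton from where it was at the start of the episode above 0.02 m).
It also fails if it takes over 64 s, if anything falls off the work surface, if the arm or the gripper's body presses on something with over 40 N, if the wrist force passes 120 N, or if a joint passes its speed limit or range.

## Working session

There is one attempt and no reset: what is moved stays moved. The work goes in short steps, Python scripts to look and compute and a shell command to move; the robot and the scene stay as the last step left them, time stands still between calls to the robot, and variables do not carry over. Pictures are saved under pics/ and viewed, at most 10 in all, crops included, and the job is handed in when it is done.

```bash
mkdir -p pics; cat > h.py <<'E'
from plant import *
import numpy as np, cv2
def save(c,n): cv2.imwrite('pics/'+n,cv2.cvtColor(c,cv2.COLOR_RGB2BGR))
def ray(p,uv,wrist=False):
    K=np.array(p['intrinsics']);T=np.array(p['pose'])
    x=(uv[0]-K[0,2])/K[0,0];y=(uv[1]-K[1,2])/K[1,1]
    if wrist:
        r=np.hypot(x,y);d=np.array([x/r*np.sin(r),y/r*np.sin(r),np.cos(r)]) if r>1e-9 else np.array([0,0,1.])
    else: d=np.array([x,y,1.]);d/=np.linalg.norm(d)
    return T[:3,3],T[:3,:3]@d
def atz(p,uv,z,wrist=False):
    o,d=ray(p,uv,wrist);return o+d*(z-o[2])/d[2]
def tri(rs):
    A=np.zeros((3,3));b=np.zeros(3)
    for o,d in rs:
        M=np.eye(3)-np.outer(d,d);A+=M;b+=M@o
    X=np.linalg.solve(A,b);return X,[round(float(np.linalg.norm((np.eye(3)-np.outer(d,d))@(X-o))),1) for o,d in rs]
def proj(p,X):
    T=np.linalg.inv(np.array(p['pose']));c=T[:3,:3]@np.array(X)+T[:3,3];K=np.array(p['intrinsics']);q=K@c;return q[:2]/q[2]
E
python3 - <<'E'
from h import *
P={n:capture(n) for n in ('side','top','wrist')}
for n in P: save(P[n]['color'],n+'0.png'); print(n,np.round(P[n]['pose'],2).tolist(),np.round(P[n]['intrinsics'],1).tolist(),P[n]['shot'])
for n in P:
  for t in ('canister','model','jig','stop','mat'):
    print(n,t,[(np.round(d['centre']).tolist(),round(d['conf'],2)) for d in tip_of(P[n],t)][:4])
o=get_obs();print(o)
a=np.hstack([P['side']['color'],P['top']['color']])
E
```

```text
side [[-0.76, -0.48, 0.44, -108.19], [-0.65, 0.58, -0.49, 741.83], [-0.02, -0.66, -0.75, 1192.01], [0.0, 0.0, 0.0, 1.0]] [[521.6, 0.0, 275.1], [0.0, 521.6, 207.7], [0.0, 0.0, 1.0]] 1
top [[-0.02, -1.0, 0.04, 463.3], [-1.0, 0.02, -0.01, -9.08], [0.01, -0.04, -1.0, 1389.62], [0.0, 0.0, 0.0, 1.0]] [[435.4, 0.0, 277.5], [0.0, 435.4, 207.9], [0.0, 0.0, 1.0]] 2
wrist [[0.23, -0.93, -0.28, 191.48], [-0.97, -0.22, -0.06, -494.88], [-0.0, 0.28, -0.96, 384.89], [0.0, 0.0, 0.0, 1.0]] [[325.2, 0.0, 278.3], [0.0, 325.2, 206.8], [0.0, 0.0, 1.0]] 3
side canister [([321.0, 261.0], 0.91), ([283.0, 224.0], 0.75), ([295.0, 175.0], 0.72)]
side model [([222.0, 291.0], 0.78)]
side jig [([266.0, 220.0], 0.7), ([297.0, 291.0], 0.43)]
side stop [([258.0, 208.0], 0.72)]
side mat [([348.0, 179.0], 0.86)]
top canister [([264.0, 259.0], 0.88), ([265.0, 211.0], 0.82), ([331.0, 173.0], 0.81), ([198.0, 274.0], 0.76)]
top model [([186.0, 218.0], 0.81), ([176.0, 147.0], 0.43)]
top jig [([270.0, 194.0], 0.73)]
top stop [([275.0, 184.0], 0.51), ([422.0, 199.0], 0.4)]
top mat [([363.0, 214.0], 0.92)]
wrist canister []
wrist model []
wrist jig []
wrist stop []
wrist mat []
{'time': 0.9, 'joint_positions': array([-1.48901090e+00,  3.41993613e-01,  1.52410211e+00,  1.13138091e-05,
        1.27540678e+00, -1.45985110e-01]), 'dq': array([-0.00022105,  0.00124867, -0.00100867,  0.00144043, -0.00125689,
        0.0008435 ]), 'tau': array([ 9.69271741e-05, -4.31120718e+01, -2.44482154e+01,  7.18282093e-02,
        4.82687540e-02,  1.38247208e-05]), 'tool_pos': array([ 118.57906095, -511.43343568,  404.74308715]), 'tcp_rot': array([3.14150188e+00, 2.40596519e-06, 2.27767242e-01]), 'contact_force': array([ 0.20657367, -0.19222277,  0.24895962]), 'moment': array([-0.04387722, -0.04794699, -0.01294083]), 'finger_force': 0.0, 'grip_width': 91.76475592329604}
```

View pics/side0.png

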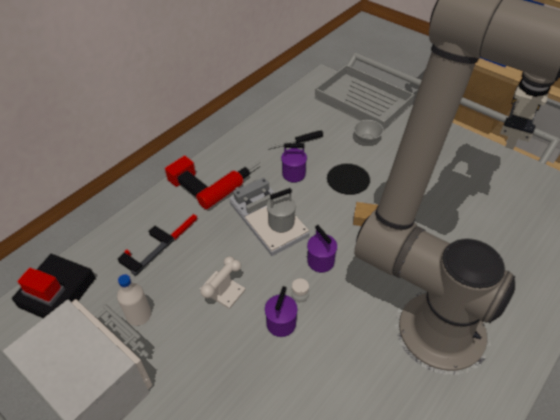

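View pics/top0.png

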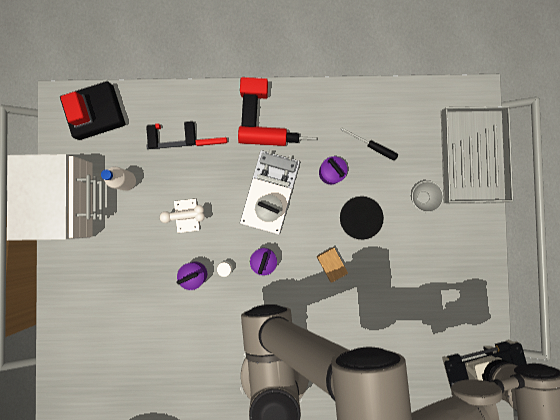

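The side view has the steel canister at (281,212) on the jig, the mat at (348,179) and the model at (222,282). In the top view they are at (268,206), (362,217) and (186,215).

Things that could be taken for the canister, in the top view: grey on the jig (268,206), and purple at (334,170), (263,261) and (191,276). I choose the grey one on the jig. There is only one black mat and one white bone model.

```bash
python3 - <<'E'
from h import *
t=capture('top');s=capture('side')
A=cv2.resize(t['color'][140:240,155:305],None,fx=5,fy=5,interpolation=cv2.INTER_CUBIC);save(A,'crop1.png')
for p,n,box in ((t,'top',(250,290,190,225)),(s,'side',(262,300,185,235))):
  for name in ('canister','mat','model','jig','stop'):
    for d in trace(p,name)[:4]:
      m=d['pixels'];ys,xs=np.nonzero(m);r=cv2.minAreaRect(np.c_[xs,ys].astype(np.float32))
      print(n,name,round(d['conf'],2),np.round(xs.mean(),1),np.round(ys.mean(),1),np.round(d['rect'],1).tolist(),np.round(r[0],1),np.round(r[1],1),round(r[2],1))
  c=p['color'].astype(int)
  x0,x1,y0,y1=box
  m=(c.max(2)<70);mm=np.zeros(m.shape,np.uint8);mm[y0:y1,x0:x1]=m[y0:y1,x0:x1]
  k,l,st,ce=cv2.connectedComponentsWithStats(mm)
  for i in range(1,k):
    if st[i,4]>15:
      ys,xs=np.nonzero(l==i);r=cv2.minAreaRect(np.c_[xs,ys].astype(np.float32));print(n,'dark',st[i],ce[i].round(1),np.round(r[0],1),np.round(r[1],1),r[2], np.round(cv2.boxPoints(r),1).tolist())
E
```

```text
top canister 0.92 263.2 261.2 [263.1, 262.1, 28.4, 28.8] [263.  261.5] [27. 26.] 90.0
top canister 0.91 191.6 275.3 [191.6, 277.4, 25.4, 29.6] [191.5 275.5] [27. 29.] 90.0
top canister 0.9 332.3 169.7 [332.4, 170.6, 28.3, 28.7] [332.5 169.5] [27. 27.] 90.0
top canister 0.62 268.0 207.7 [267.6, 208.2, 28.5, 30.5] [268.  207.5] [27. 26.] 90.0
top mat 0.76 361.4 217.2 [362.4, 217.8, 43.2, 44.8] [361.5 217.5] [42.4 42.4] 45.0
top model 0.56 184.9 215.0 [181.9, 216.2, 44.8, 31.4] [182. 215.] [32. 44.] 90.0
top jig 0.57 269.9 188.0 [269.2, 191.4, 60.2, 80.9] [269.7 191.3] [41.6 77.1] 15.7
top stop 0.62 273.9 175.2 [275.9, 167.4, 37.3, 36.3] [276.6 167.9] [31.9 31.6] 18.4
top dark [258 202  21  12  91] [268.2 207. ] [268.2 206.9] [21.9  4.2] 23.96249008178711 [[257.3999938964844, 204.39999389648438], [259.1000061035156, 200.60000610351562], [279.1000061035156, 209.5], [277.3999938964844, 213.3000030517578]]
side canister 0.95 281.2 313.5 [282.1, 310.9, 34.3, 51.5] [281. 311.] [50. 32.] 90.0
side canister 0.87 321.5 250.7 [321.0, 248.6, 28.8, 45.2] [321.6 249.1] [30.6 45.9] 11.3
side canister 0.57 281.2 210.7 [283.3, 210.7, 26.8, 42.5] [281. 210.] [44. 28.] 90.0
side canister 0.57 293.8 161.8 [296.1, 163.9, 22.5, 37.9] [294.  162.5] [39. 26.] 90.0
side mat 0.92 348.2 178.5 [349.7, 180.2, 40.0, 33.4] [348.5 178.5] [31. 43.] 90.0
side model 0.7 224.1 284.2 [222.5, 282.1, 47.0, 52.6] [227.5 283.5] [36.7 49.5] 39.6
side model 0.49 363.2 212.3 [364.0, 214.6, 21.8, 21.7] [364.6 214.1] [19.4 24.5] 12.1
side jig 0.69 264.5 217.1 [269.6, 216.2, 78.0, 73.2] [268.  215.6] [81.8 44.4] 51.5
side stop 0.78 257.1 201.9 [253.8, 201.3, 22.2, 23.4] [257.6 200.2] [15.2 27.7] 63.4
side dark [270 188  22  12 110] [280.3 193.5] [280.3 193.6] [ 5.1 22.5] 71.56504821777344 [[268.8999938964844, 194.6999969482422], [290.20001220703125, 187.60000610351562], [291.79998779296875, 192.39999389648438], [270.5, 199.5]]
```

View pics/crop1.png

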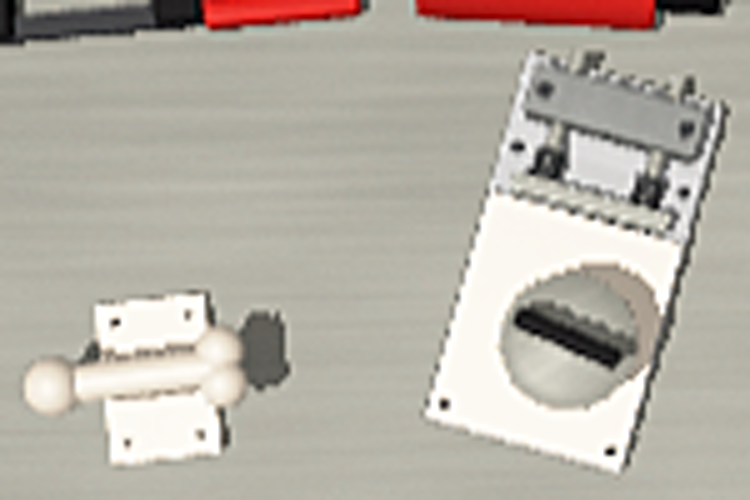

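The crop confirms it: the grey canister with the black bar stands on the jig (bar about (568,340) in the crop), and the white model is at lower left.

```bash
python3 - <<'E'
from h import *
t=capture('top');s=capture('side')
X,r=tri([ray(t,(268.2,206.9)),ray(s,(280.3,193.6))]);print('bar',X.round(1),r)
for a,b in (((258,203),(279,212)),):
  d=atz(t,b,X[2])-atz(t,a,X[2]);print('bar dir',np.degrees(np.arctan2(d[1],d[0])),np.linalg.norm(d))
X,r=tri([ray(t,(361.4,217.2)),ray(s,(348.2,178.5))]);print('mat',X.round(1),r,atz(t,(361.4,217.2),4))
f=lambda q:(q[0]/5+155-.4,q[1]/5+140-.4)
C=[atz(t,f(q),30) for q in((530,52),(725,102),(622,470),(428,415))];C=np.array(C)
print('jig',C.round(1).tolist(),C.mean(0),[np.linalg.norm(C[i]-C[i-1]).round() for i in range(4)],[np.degrees(np.arctan2(*(d[1::-1]))).round(1) for d in (C[0]-C[3],C[1]-C[2],C[0]-C[1],C[3]-C[2])])
C=np.array([atz(t,f(q),12) for q in((95,303),(208,292),(222,453),(112,463))])
print('model',C.round(1).tolist(),C.mean(0),[np.linalg.norm(C[i]-C[i-1]).round() for i in range(4)],[np.degrees(np.arctan2(*(d[1::-1]))).round(1) for d in (C[0]-C[3],C[1]-C[2],C[0]-C[1],C[3]-C[2])])
C=np.array([atz(t,f(q),57) for q in((495,190),(668,232))]);print('stop',C.round(1))
E
```

```text
bar [519.8   9.  151.3] [1.2, 1.2]
bar dir -114.24807370967558 65.05360531669757
mat [ 487.9 -286.7   -1.3] [0.7, 0.7] [ 487.22734283 -286.06424812    4.        ]
jig [[703.7, 30.7, 30.0], [669.9, -91.3, 30.0], [440.3, -22.3, 30.0], [476.8, 98.1, 30.0]] [572.69222459   3.81330114  30.        ] [np.float64(237.0), np.float64(127.0), np.float64(240.0), np.float64(126.0)] [np.float64(-16.6), np.float64(-16.7), np.float64(74.5), np.float64(73.1)]
model [[551.7, 309.1, 12.0], [557.4, 237.6, 12.0], [455.4, 229.8, 12.0], [450.4, 299.2, 12.0]] [503.70869465 268.93756149  12.        ] [np.float64(102.0), np.float64(72.0), np.float64(102.0), np.float64(70.0)] [np.float64(5.6), np.float64(4.4), np.float64(94.6), np.float64(94.1)]
stop [[613.9  52.8  57. ]
 [586.2 -53.   57. ]]
```

```bash
python3 -m inch '[[0.03,-0.025,0,-0.1,1],[0.06,-0.05,0,-0.2,1],[0.09,-0.075,0,-0.3,1],[0.12,-0.1,0,-0.4,1],[0.15,-0.125,0,-0.5,1],[0.18,-0.15,0,-0.6,1],[0.21,-0.175,0,-0.7,1],[0.24,-0.2,0,-0.8,1]]'
```

```text
time: 2.27
tool_pos: [307.9, -260.7, 405.0]
tcp_rot: [3.141, 0.0, 1.032]
contact_force: [0.6, -1.4, 0.3]
grip_width: 91.7
finger_force: 0.0
```

```bash
python3 -m inch '[[0.04,0.005,0,-0.02,1],[0.08,0.01,0,-0.04,1],[0.12,0.015,0,-0.06,1],[0.16,0.02,0,-0.08,1],[0.2,0.025,0,-0.1,1],[0.24,0.03,0,-0.12,1],[0.27,0.034,0,-0.12,1],[0.28,0.035,0,-0.12,1]]' && cat > look.py <<'E'
from h import *
import sys
def bar(p):
  m=0
  for d in trace(p,'canister')[:4]:
    print('can',round(d['conf'],2),np.round(d['rect']).tolist())
p=capture('wrist');save(p['color'],sys.argv[1]);bar(p)
for t in('canister','stop','jig','mat','model'):print(t,[(np.round(d['centre']).tolist(),round(d['conf'],2)) for d in tip_of(p,t)][:3])
np.savez(sys.argv[1]+'.npz',**{k:p[k] for k in('color','intrinsics','pose')})
E
python3 look.py w1.png
```

```text
time: 2.93
tool_pos: [483.6, -37.7, 404.7]
tcp_rot: [3.141, -0.001, 1.151]
contact_force: [-0.4, -0.2, -0.1]
grip_width: 91.6
finger_force: 0.0
can 0.9 [294.0, 138.0, 94.0, 94.0]
can 0.84 [144.0, 180.0, 104.0, 81.0]
can 0.74 [440.0, 242.0, 76.0, 61.0]
can 0.66 [53.0, 34.0, 105.0, 67.0]
canister [([425.0, 235.0], 0.89), ([290.0, 129.0], 0.58), ([78.0, 42.0], 0.56)]
stop []
jig [([334.0, 116.0], 0.62)]
mat [([350.0, 327.0], 0.77)]
model []
```

```bash
python3 -m inch '[[0.02,0.002,0,0,1],[0.05,0.006,0,0,1],[0.062,0.007,0,0,1],[0.062,0.007,0,0,1],[0.062,0.007,0,0,1]]' && python3 look.py w2.png
```

```text
time: 3.7
tool_pos: [513.4, 12.4, 404.5]
tcp_rot: [-3.141, 0.001, 1.148]
contact_force: [-0.6, 0.2, -0.1]
grip_width: 91.9
finger_force: 0.0
can 0.98 [151.0, 225.0, 89.0, 83.0]
can 0.87 [285.0, 205.0, 90.0, 112.0]
can 0.76 [49.0, 80.0, 98.0, 71.0]
can 0.57 [418.0, 259.0, 20.0, 20.0]
canister [([286.0, 183.0], 0.68), ([76.0, 82.0], 0.67), ([415.0, 272.0], 0.65)]
stop [([355.0, 167.0], 0.6), ([326.0, 163.0], 0.42)]
jig [([326.0, 162.0], 0.87)]
mat []
model []
```

View pics/w2.png

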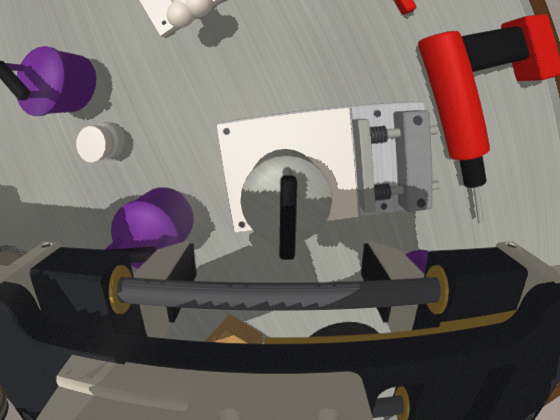

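The wrist view shows the steel canister's black bar from (289,176) to (287,258). It lies along the tool's x, midway between the fingers at columns 170 and 390. The plate is at (364,163), and a purple canister at (152,222).

```bash
python3 - <<'E'
from h import *
R=[]
for n,b in(('w1',(250,340,92,190)),('w2',(262,315,168,266))):
  z=dict(np.load(n+'.png.npz'));c=z['color'].astype(int).max(2)<45
  m=np.zeros(c.shape,np.uint8);m[b[2]:b[3],b[0]:b[1]]=c[b[2]:b[3],b[0]:b[1]]
  k,l,st,ce=cv2.connectedComponentsWithStats(m);i=1+np.argmax(st[1:,4]);ys,xs=np.nonzero(l==i)
  r=cv2.minAreaRect(np.c_[xs,ys].astype(np.float32));B=cv2.boxPoints(r)
  print(n,st[i],np.round(r[0],1),np.round(r[1],1),r[2]);
  # ends along long axis
  u,s,v=np.linalg.svd(np.c_[xs,ys]-np.mean(np.c_[xs,ys],0),full_matrices=False);t=(np.c_[xs,ys]-[xs.mean(),ys.mean()])@v[0]
  if v[0][1]<0:t=-t;v[0]=-v[0]
  E=[np.array([xs.mean(),ys.mean()])+v[0]*q for q in(t.min(),t.max())];print(np.round(E,1).tolist())
  R.append([ray(z,e,True) for e in E]+[ray(z,r[0],True)]);Z=z
X=[tri([R[0][i],R[1][i]]) for i in range(3)]
for x in X:print(x[0].round(1),x[1])
P=[R[1][i][0]+R[1][i][1]*(155-R[1][i][0][2])/R[1][i][1][2] for i in range(2)]
Q=[R[0][i][0]+R[0][i][1]*(155-R[0][i][0][2])/R[0][i][1][2] for i in range(2)]
for W in(P,Q):
  d=W[0]-W[1];print('w@155',np.round(W,1).tolist(),np.mean(W,0).round(1),np.degrees(np.arctan2(d[1],d[0])))
C=np.array([atz(Z,q,30,True) for q in((218,124),(422,103),(434,207),(236,233))]);print('jig',C.round(1).tolist(),C.mean(0).round(1),[np.degrees(np.arctan2(*(d[1::-1]))).round(1) for d in(C[1]-C[0],C[2]-C[3])])
E
```

```text
w1 [ 289   96   18   90 1173] [297.6 140.4] [16.3 89.1] 1.3639274835586548
[[300.6, 95.9], [295.8, 184.9]]
w2 [ 280  176   17   83 1273] [288. 217.] [82. 16.] 90.0
[[288.3, 175.9], [286.6, 258.1]]
[532.1  37.  155.8] [0.9, 0.9]
[504.6 -20.1 158.7] [0.2, 0.2]
[518.4   8.1 152.6] [0.0, 0.0]
w@155 [[531.4, 37.3, 155.0], [504.1, -21.8, 155.0]] [517.7   7.7 155. ] 65.25464948604741
w@155 [[532.9, 36.5, 155.0], [504.3, -20.8, 155.0]] [518.6   7.9 155. ] 63.482586623888714
jig [[478.6, 98.4, 30.0], [701.3, 31.1, 30.0], [675.6, -93.7, 30.0], [441.6, -23.7, 30.0]] [574.3   3.   30. ] [np.float64(-16.8), np.float64(-16.7)]
```

```bash
python3 -m inch '[[-0.002,0.006,0.02,0.01,1],[-0.002,0.006,0.05,0.01,1],[-0.002,0.006,0.075,0.01,1],[-0.002,0.006,0.088,0.01,1],[-0.002,0.006,0.090,0.01,1],[-0.002,0.006,0.090,0.01,0],[-0.002,0.006,0.090,0.01,0],[-0.002,0.006,0.090,0.01,0]]'
python3 -m inch '[[0,0,0,0,0],[0,0,0,0,0],[0,0,0,0,0],[0,0,0,0,0],[0,0,0,0,0]]'
```

```text
time: 4.72
tool_pos: [518.8, 8.5, 316.0]
tcp_rot: [3.139, -0.001, 1.138]
contact_force: [0.5, 0.1, 0.7]
grip_width: 76.3
finger_force: 0.0
time: 5.13
tool_pos: [518.3, 8.6, 314.8]
tcp_rot: [3.141, -0.0, 1.138]
contact_force: [-0.9, 0.8, -0.2]
grip_width: 43.1
finger_force: 0.0
```

```bash
python3 -m inch '[[0,0,0,0,0],[0,0,0,0,0],[0,0,0,0,0],[0,0,0,0,0],[0,0,0,0,0],[0,0,0,0,0],[0,0,0,0,0],[0,0,0,0,0]]'
python3 -m inch '[[0,0,-0.005,0,0],[0,0,-0.015,0,0],[0,0,-0.03,0,0],[0,0,-0.05,0,0],[0,0,-0.07,0,0],[0,0,-0.08,0,0],[0,0,-0.08,0,0],[0,0,-0.08,0,0]]'
```

```text
time: 5.8
tool_pos: [518.4, 8.6, 314.6]
tcp_rot: [3.142, 0.0, 1.138]
contact_force: [0.5, -0.4, -1.4]
grip_width: 11.7
finger_force: 30.0
time: 6.47
tool_pos: [518.1, 8.7, 394.7]
tcp_rot: [3.141, 0.0, 1.138]
contact_force: [0.2, 0.4, -5.7]
grip_width: 11.5
finger_force: 30.0
```

```bash
python3 -m inch '[[-0.01,0.0034,0,0,0],[-0.028,0.0096,0,0,0],[-0.052,0.0178,0,0,0],[-0.078,0.0266,0,0,0],[-0.104,0.0355,0,0,0],[-0.13,0.0444,0,0,0],[-0.156,0.0532,0,0,0],[-0.18,0.0614,0,0,0]]'
python3 -m inch '[[-0.024,0.0082,0,0,0],[-0.048,0.0164,0,0,0],[-0.07,0.0239,0,0,0],[-0.088,0.03,0,0,0],[-0.098,0.0335,0,0,0],[-0.1007,0.0344,0,0,0],[-0.1007,0.0344,0,0,0],[-0.1007,0.0344,0,0,0]]'
python3 - <<'E'
from h import *
p=capture('side');save(p['color'][100:260,240:480],'s2.png')
print(get_obs()['tool_pos'],get_obs()['contact_force'])
E
```

```text
time: 7.13
tool_pos: [497.7, -182.7, 393.2]
tcp_rot: [-3.139, 0.0, 1.137]
contact_force: [0.3, 0.3, -4.5]
grip_width: 11.7
finger_force: 30.0
time: 7.8
tool_pos: [487.5, -285.7, 394.1]
tcp_rot: [-3.14, -0.001, 1.138]
contact_force: [0.9, 1.2, -5.4]
grip_width: 12.1
finger_force: 30.0
[ 487.61266996 -285.40190389  394.39812841] [ 0.42891155 -0.40723593 -4.93505433]
```

```bash
python3 -m inch '[[0,0,0.01,0,0],[0,0,0.03,0,0],[0,0,0.055,0,0],[0,0,0.08,0,0],[0,0,0.092,0,0],[0,0,0.098,0,0],[0,0,0.101,0,0],[0,0,0.101,0,0]]'
python3 -m inch '[[0,0,0.001,0,0],[0,0,0.002,0,0],[0,0,0.003,0,0],[0,0,0.0035,0,0],[0,0,0.004,0,0],[0,0,0.0045,0,0],[0,0,0.0045,0,0]]'
```

```text
time: 8.52
tool_pos: [487.7, -286.0, 293.5]
tcp_rot: [-3.141, 0.0, 1.139]
contact_force: [-0.1, 0.6, -4.5]
grip_width: 11.8
finger_force: 30.0
time: 9.1
tool_pos: [487.5, -286.4, 289.2]
tcp_rot: [3.142, 0.0, 1.138]
contact_force: [-0.5, -0.0, -4.8]
grip_width: 11.7
finger_force: 30.0
```

```bash
python3 -m inch '[[0,0,0.0005,0,0],[0,0,0.001,0,0],[0,0,0.0013,0,0],[0,0,0.0013,0,0]]'
```

```text
time: 9.43
tool_pos: [487.6, -286.5, 288.6]
tcp_rot: [3.14, 0.0, 1.138]
contact_force: [-0.5, 0.5, 1.7]
grip_width: 11.6
finger_force: 30.0
```

```bash
python3 -m inch '[[0,0,0,0,0.6],[0,0,0,0,0.6],[0,0,0,0,0.6],[0,0,0,0,0.6],[0,0,0,0,0.6],[0,0,0,0,0.6],[0,0,0,0,0.6],[0,0,0,0,0.6]]'
python3 -m inch '[[0,0,-0.01,0,1],[0,0,-0.03,0,1],[0,0,-0.06,0,1],[0,0,-0.09,0,1],[0,0,-0.116,0,1],[0,0,-0.116,0,1]]'; python3 - <<'E'
from h import *
p=capture('top');q=capture('side');w=capture('wrist')
for n,x in(('top',p),('side',q)):
  print(n,[(np.round(d['centre']).tolist(),round(d['conf'],2)) for d in tip_of(x,'canister')])
save(np.hstack([cv2.resize(p['color'][150:280,160:420],None,fx=1.5,fy=1.5),cv2.resize(q['color'][120:250,230:430],None,fx=1.5,fy=1.5)]),'placed.png')
E
```

```text
time: 10.1
tool_pos: [487.5, -286.4, 287.9]
tcp_rot: [3.142, 0.0, 1.138]
contact_force: [0.4, -0.6, 1.2]
grip_width: 54.5
finger_force: 0.0
time: 10.6
tool_pos: [488.0, -286.7, 410.6]
tcp_rot: [3.131, 0.003, 1.138]
contact_force: [0.1, 0.3, 0.5]
grip_width: 89.4
finger_force: 0.0
top [([263.0, 260.0], 0.97), ([196.0, 274.0], 0.72), ([333.0, 173.0], 0.66), ([359.0, 216.0], 0.55)]
side [([351.0, 174.0], 0.96), ([319.0, 262.0], 0.94), ([294.0, 175.0], 0.94), ([282.0, 325.0], 0.81)]
```

View pics/placed.png

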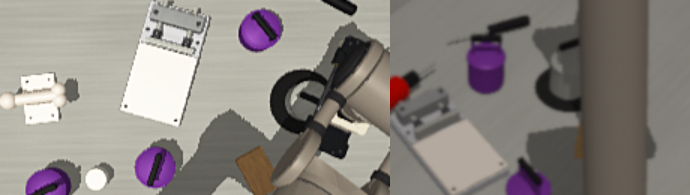

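The canister stands upright, centred on the mat (left panel about (310,100), right panel (567,75)), and the jig bed is clear. Next, the model.

```bash
python3 -m inch '[[0.02,-0.0086,0,-0.05,1],[0.055,-0.0235,0,-0.1,1],[0.09,-0.0385,0,-0.16,1],[0.125,-0.0535,0,-0.22,1],[0.16,-0.0684,0,-0.28,1],[0.195,-0.0834,0,-0.34,1],[0.23,-0.0983,0,-0.4,1],[0.265,-0.1133,0,-0.46,1]]'
python3 - <<'E'
from h import *
o=get_obs();print(o['tool_pos'],o['tcp_rot'])
c0=np.array([487.5,-286.4]);y=1.138
c=c0+265*np.array([np.cos(y),np.sin(y)])-113.3*np.array([np.sin(y),-np.cos(y)])
y2=1.138+.46;d=np.array([503.7,268.9])-c;print(c,d@[np.cos(y2),np.sin(y2)],d@[np.sin(y2),-np.cos(y2)])
E
```

```text
time: 11.52
tool_pos: [495.4, 3.5, 402.8]
tcp_rot: [-3.139, -0.0, 1.6]
contact_force: [0.2, 0.6, -0.5]
grip_width: 91.5
finger_force: 0.0
[495.39520562   3.46464142 402.77412987] [-3.13920812e+00 -3.31999236e-04  1.60044849e+00]
[495.79055529   1.68532884] 266.90066309519625 15.174842272242698
```

```bash
python3 -m inch '[[0.03,0.002,0,-0.02,1],[0.065,0.004,0,-0.04,1],[0.1,0.006,0,-0.06,1],[0.13,0.008,0,-0.06,1],[0.155,0.009,0,-0.06,1],[0.17,0.01,0,-0.06,1],[0.17,0.01,0,-0.06,1],[0.17,0.01,0,-0.06,1]]'; python3 look.py m1.png
python3 -m inch '[[0.03,0.002,0,0,1],[0.06,0.004,0,0,1],[0.08,0.005,0,0,1],[0.097,0.005,0,0,1],[0.097,0.005,0,0,1],[0.097,0.005,0,0,1]]'; python3 look.py m2.png; cp pics/m1.png /tmp; python3 -c "
import cv2,numpy as np
cv2.imwrite('pics/m12.png',np.hstack([cv2.imread('pics/m1.png')[:300,150:520],cv2.imread('pics/m2.png')[:300,150:520]]))"
```

```text
time: 12.18
tool_pos: [501.1, 172.4, 402.7]
tcp_rot: [-3.139, 0.001, 1.66]
contact_force: [-0.5, 0.3, 0.6]
grip_width: 92.0
finger_force: 0.0
can 0.59 [141.0, 193.0, 48.0, 44.0]
can 0.56 [118.0, 109.0, 95.0, 76.0]
can 0.54 [142.0, 263.0, 19.0, 17.0]
canister [([140.0, 106.0], 0.78)]
stop [([341.0, 319.0], 0.57)]
jig [([317.0, 303.0], 0.58)]
mat []
model [([292.0, 94.0], 0.58)]
time: 13.03
tool_pos: [497.7, 269.1, 403.7]
tcp_rot: [-3.141, 0.001, 1.659]
contact_force: [-0.5, -0.5, 0.7]
grip_width: 92.0
finger_force: 0.0
can 0.82 [122.0, 199.0, 98.0, 90.0]
can 0.64 [181.0, 325.0, 33.0, 29.0]
canister [([173.0, 327.0], 0.96), ([139.0, 181.0], 0.57)]
stop []
jig []
mat []
model [([284.0, 175.0], 0.55)]
```

View pics/m12.png

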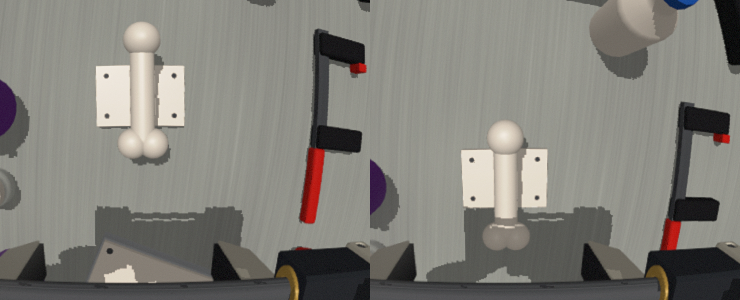

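The model's base corners are at full-image pixels (246,66), (334,65), (335,126) and (246,126) in m1, and (241,151), (327,149), (327,207) and (243,208) in m2. Its ball end is at (291,40) and then (285,138).

```bash
python3 - <<'E'
from h import *
C1=[(246,66),(334,65),(335,126),(246,126)];C2=[(241,151),(327,149),(327,207),(243,208)]
z1=dict(np.load('m1.png.npz'));z2=dict(np.load('m2.png.npz'))
X=[tri([ray(z1,a,1),ray(z2,b,1)]) for a,b in zip(C1,C2)]
for x in X:print(x[0].round(1),x[1])
X=[tri([ray(z1,(291.5,40),1),ray(z2,(285.5,138),1)])];print('ball',X[0][0].round(1),X[0][1])
for z,C in((z1,C1),(z2,C2)):
  W=np.array([atz(z,c,12,1) for c in C]);print(W.round(1).tolist(),W.mean(0).round(1),[np.degrees(np.arctan2(*(d[1::-1]))).round(1) for d in (W[1]-W[0],W[2]-W[3],W[0]-W[3],W[1]-W[2])])
# shaft mid edges at m2: columns where bright, between the ball and web, row 180
for z,r in((z1,96),(z2,180)):
  g=z['color'][r,240:340].astype(int);print(g.sum(1).tolist())
E
```

```text
[451.2 298.1  17.1] [0.2, 0.2]
[548.6 309.2  16. ] [0.2, 0.2]
[557.5 239.7  12.7] [0.0, 0.0]
[457.1 230.1  14.7] [0.3, 0.3]
ball [498.3 320.8  67.3] [0.3, 0.3]
[[450.8, 298.8, 12.0], [549.4, 309.9, 12.0], [557.6, 239.7, 12.0], [456.6, 229.9, 12.0]] [503.6 269.6  12. ] [np.float64(6.4), np.float64(5.5), np.float64(94.8), np.float64(96.7)]
[[450.5, 297.5, 12.0], [549.1, 308.8, 12.0], [557.6, 239.5, 12.0], [457.2, 229.3, 12.0]] [503.6 268.8  12. ] [np.float64(6.6), np.float64(5.8), np.float64(95.6), np.float64(97.1)]
[441, 443, 438, 448, 436, 447, 629, 683, 686, 684, 680, 682, 681, 681, 681, 680, 680, 680, 683, 679, 680, 683, 682, 679, 683, 679, 682, 682, 680, 683, 679, 682, 683, 682, 680, 681, 681, 682, 681, 660, 526, 499, 532, 557, 579, 599, 614, 624, 647, 656, 675, 678, 683, 672, 652, 626, 616, 602, 586, 569, 544, 515, 485, 440, 387, 357, 403, 571, 685, 679, 678, 678, 673, 676, 671, 675, 675, 672, 673, 674, 673, 668, 677, 671, 672, 670, 672, 668, 670, 666, 669, 670, 672, 661, 508, 439, 430, 441, 442, 436]
[443, 457, 588, 661, 661, 660, 660, 658, 663, 658, 664, 662, 661, 659, 657, 660, 658, 658, 661, 658, 658, 661, 663, 661, 658, 656, 658, 662, 662, 662, 663, 661, 660, 625, 481, 516, 554, 582, 603, 620, 629, 635, 648, 652, 654, 656, 652, 643, 628, 614, 612, 587, 571, 546, 520, 476, 450, 429, 384, 384, 396, 503, 652, 661, 657, 658, 655, 659, 656, 658, 660, 655, 657, 656, 656, 655, 656, 652, 656, 653, 654, 653, 655, 652, 655, 659, 655, 527, 441, 438, 444, 443, 433, 433, 452, 445, 436, 432, 439, 442]
```

```bash
python3 -m inch '[[0,0.003,0.02,-0.01,1],[0,0.006,0.055,-0.02,1],[0,0.006,0.09,-0.02,1],[0,0.006,0.125,-0.02,1],[0,0.006,0.16,-0.02,1],[0,0.006,0.183,-0.02,1],[0,0.006,0.194,-0.02,1],[0,0.006,0.196,-0.02,1]]'
python3 -m inch '[[0,0,0,0,1],[0,0,0,0,0],[0,0,0,0,0],[0,0,0,0,0],[0,0,0,0,0],[0,0,0,0,0],[0,0,0,0,0],[0,0,0,0,0]]'
```

```text
time: 14.05
tool_pos: [503.4, 269.0, 205.8]
tcp_rot: [-3.138, 0.001, 1.677]
contact_force: [-0.0, -0.5, 0.6]
grip_width: 91.6
finger_force: 0.0
time: 14.72
tool_pos: [503.8, 269.5, 208.1]
tcp_rot: [3.141, 0.0, 1.678]
contact_force: [-0.6, -0.0, -0.2]
grip_width: 49.6
finger_force: 0.0
```

```bash
python3 -m inch '[[0,0,0,0,0],[0,0,0,0,0],[0,0,0,0,0],[0,0,0,0,0],[0,0,0,0,0],[0,0,0,0,0],[0,0,0,0,0],[0,0,0,0,0]]'
```

```text
time: 15.38
tool_pos: [503.9, 269.5, 207.8]
tcp_rot: [3.141, 0.0, 1.678]
contact_force: [0.7, 0.1, -0.4]
grip_width: 24.2
finger_force: 30.0
```

```bash
python3 -m inch '[[0,0,-0.006,0,0],[0,0,-0.02,0,0],[0,0,-0.045,0,0],[0,0,-0.075,0,0],[0,0,-0.095,0,0],[0,0,-0.105,0,0],[0,0,-0.105,0,0],[0,0,-0.105,0,0]]'
python3 - <<'E'
from h import *
for cam,b in(('top',(235,305,145,240)),('side',(225,310,170,250))):
  t=capture(cam);c=t['color'].astype(int)
  m=(c.sum(2)>690).astype(np.uint8);q=np.zeros_like(m);q[b[2]:b[3],b[0]:b[1]]=m[b[2]:b[3],b[0]:b[1]]
  k,l,st,ce=cv2.connectedComponentsWithStats(q);i=1+np.argmax(st[1:,4]);print(cam,st[i])
  cn=max(cv2.findContours((l==i).astype(np.uint8),0,2)[0],key=cv2.contourArea)[:,0]
  # to world at z=30, hull
  W=np.array([atz(t,(u,v),30)[:2] for u,v in cn]);h=cv2.convexHull(W.astype(np.float32));r=cv2.minAreaRect(h);print(r,np.round(cv2.boxPoints(r),1).tolist())
  C=cv2.resize(t['color'][b[2]-5:b[3]+5,b[0]-5:b[1]+5],None,fx=4,fy=4,interpolation=cv2.INTER_CUBIC)
  C=C[:400,:360];C=np.pad(C,((0,400-C.shape[0]),(0,360-C.shape[1]),(0,0)));D=C if cam=='top' else np.hstack([D,C])
save(D,'jig.png')
E
```

```text
time: 16.05
tool_pos: [503.5, 269.4, 312.4]
tcp_rot: [-3.141, 0.0, 1.678]
contact_force: [-0.3, -1.0, -3.1]
grip_width: 23.7
finger_force: 30.0
top [ 246  176   45   58 1587]
((530.9310302734375, 18.03685760498047), (125.70834350585938, 152.11337280273438), 72.97614288330078) [[439.79998779296875, -19.799999237060547], [585.2999877929688, -64.30000305175781], [622.0999755859375, 55.900001525878906], [476.6000061035156, 100.4000015258789]]Traceback (most recent call last):
  File "<stdin>", line 5, in <module>
    return _wrapfunc(a, 'argmax', axis=axis, out=out, **kwds)
    return bound(*args, **kwds)
ValueError: attempt to get argmax of an empty sequence
```

```bash
python3 -m inch '[[-0.012,0,0,0.04,0],[-0.035,0,0,0.1,0],[-0.065,0,0,0.16,0],[-0.095,0,0,0.22,0],[-0.125,0,0,0.28,0],[-0.155,0,0,0.34,0],[-0.185,0,0,0.4,0],[-0.212,0,0,0.4,0]]'
python3 -m inch '[[-0.02,0.008,0,0,0],[-0.033,0.0138,0,0,0],[-0.0385,0.0157,0,0,0],[-0.0385,0.0157,0,0,0],[-0.0385,0.0157,0,0,0]]'
```

```text
time: 16.82
tool_pos: [526.1, 56.2, 311.8]
tcp_rot: [-3.14, 0.001, 1.272]
contact_force: [1.5, -0.5, -1.9]
grip_width: 23.4
finger_force: 30.0
time: 17.23
tool_pos: [530.1, 17.3, 312.3]
tcp_rot: [-3.14, 0.0, 1.276]
contact_force: [-0.3, -0.1, -2.4]
grip_width: 23.8
finger_force: 30.0
```

```bash
python3 -m inch '[[0,0,0.015,0,0],[0,0,0.035,0,0],[0,0,0.055,0,0],[0,0,0.066,0,0],[0,0,0.07,0,0],[0,0,0.07,0,0],[0,0,0.07,0,0]]'
python3 -m inch '[[0,0,0.001,0,0],[0,0,0.002,0,0],[0,0,0.003,0,0],[0,0,0.0035,0,0],[0,0,0.004,0,0],[0,0,0.004,0,0]]'
```

```text
time: 17.82
tool_pos: [530.5, 18.0, 243.3]
tcp_rot: [3.141, -0.0, 1.279]
contact_force: [0.0, 0.0, -2.1]
grip_width: 24.2
finger_force: 30.0
time: 18.32
tool_pos: [530.3, 17.2, 238.9]
tcp_rot: [3.142, 0.0, 1.278]
contact_force: [-0.4, -0.6, -2.4]
grip_width: 23.8
finger_force: 30.0
```

```bash
python3 -m inch '[[0,0,0.0005,0,0],[0,0,0.001,0,0],[0,0,0.001,0,0],[0,0,0.001,0,0]]';python3 -m inch '[[0,0,0.0005,0,0],[0,0,0.001,0,0],[0,0,0.001,0,0],[0,0,0.001,0,0]]'
```

```text
time: 18.65
tool_pos: [530.3, 17.3, 237.8]
tcp_rot: [-3.142, 0.0, 1.278]
contact_force: [1.1, -0.1, -2.2]
grip_width: 23.7
finger_force: 30.0
time: 18.98
tool_pos: [530.3, 17.3, 237.8]
tcp_rot: [3.141, 0.0, 1.278]
contact_force: [-2.3, 0.6, 6.4]
grip_width: 23.8
finger_force: 30.0
```

The model is on the bed. I'll check its alignment before pushing.

```bash
python3 look.py p1.png; python3 - <<'E'
from h import *
t=capture('top')
save(np.hstack([dict(np.load('p1.png.npz'))['color'][60:340,130:500],cv2.resize(t['color'][150:240,230:310],None,fx=3.1,fy=3.1)[:280]]) if 0 else dict(np.load('p1.png.npz'))['color'],'p1v.png')
E
```

```text
can 0.79 [6.0, 43.0, 11.0, 58.0]
can 0.69 [437.0, 398.0, 58.0, 43.0]
can 0.58 [60.0, 274.0, 120.0, 107.0]
canister [([434.0, 375.0], 0.79), ([84.0, 262.0], 0.62)]
stop [([392.0, 236.0], 0.7)]
jig []
mat []
model [([280.0, 236.0], 0.91)]
```

View pics/p1v.png

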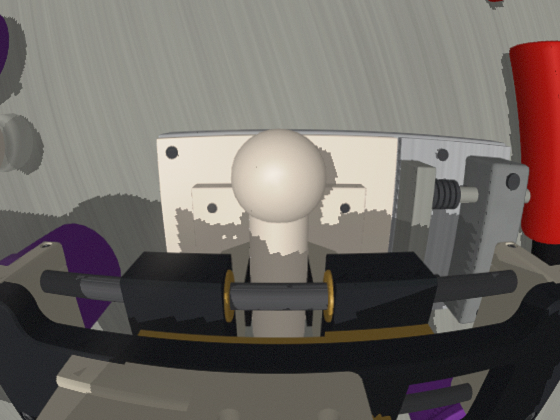

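The model's base edge runs (193,186)–(365,187) and the bed edge (159,136)–(399,139), so they look parallel. The plate's front edge is at column 415.

```bash
python3 - <<'E'
from h import *
z=dict(np.load('p1.png.npz'));a=-.2935;R=np.array([[np.cos(a),np.sin(a)],[-np.sin(a),np.cos(a)]]);o=np.array([573.3,4.2])
J=lambda uv,h:(R@(atz(z,uv,h,1)[:2]-o)).round(1)
print('base edge',J((193,186),42),J((279,186),42),J((365,187),42),'front low',J((366,215),42))
print('bed edge',J((159,136),30),J((280,135),30),J((399,139),30),'bed left',J((163,210),30))
print('plate front top',J((417,165),57),J((413,225),57))
E
```

```text
base edge [-94.5  35.4] [-45.6  35.2] [ 3.5 34.9] front low [ 5.4 18.1]
bed edge [-117.9   64. ] [-45.   62.7] [27.  62.4] bed left [-118.9   17.4]
plate front top [28.  50.9] [29.6 17. ]
```

```bash
python3 -m inch '[[0,0,-0.0006,0,0],[0,0.003,-0.0006,0,0],[0,0.008,-0.0006,0,0],[0,0.013,-0.0006,0,0],[0,0.017,-0.0006,0,0],[0,0.019,-0.0006,0,0],[0,0.02,-0.0006,0,0],[0,0.02,-0.0006,0,0]]'
python3 -m inch '[[0,0.0015,0,0,0],[0,0.003,0,0,0],[0,0.0045,0,0,0],[0,0.006,0,0,0],[0,0.0075,0,0,0],[0,0.009,0,0,0],[0,0.01,0,0,0],[0,0.01,0,0,0]]'
```

```text
time: 20.05
tool_pos: [550.2, 11.3, 237.8]
tcp_rot: [3.141, -0.0, 1.278]
contact_force: [-1.7, 0.9, 5.9]
grip_width: 23.9
finger_force: 30.0
time: 20.72
tool_pos: [559.1, 8.6, 237.8]
tcp_rot: [-3.14, 0.0, 1.278]
contact_force: [-5.7, 1.0, 8.7]
grip_width: 24.1
finger_force: 30.0
```

```bash
python3 -m inch '[[0,0,-0.0005,0,0],[0,0.002,-0.0005,0,0],[0,0.0035,-0.0005,0,0],[0,0.005,-0.0005,0,0],[0,0.0065,-0.0005,0,0],[0,0.008,-0.0005,0,0],[0,0.008,-0.0005,0,0],[0,0.008,-0.0005,0,0]]'; python3 -c "
from h import *
print(np.mean([ (capture('wrist'),get_obs()['contact_force'])[1] for i in range(4)],0))"
```

```text
time: 21.38
tool_pos: [566.2, 6.5, 237.9]
tcp_rot: [-3.138, 0.0, 1.278]
contact_force: [-7.7, 2.2, 7.4]
grip_width: 24.2
finger_force: 30.0
[-7.93667298  1.98840317  7.06987351]
```

```bash
python3 -m inch '[[0,0.001,-0.0004,0,0],[0,0.002,-0.0004,0,0],[0,0.003,-0.0004,0,0],[0,0.0035,-0.0004,0,0],[0,0.0035,-0.0004,0,0],[0,0.0035,-0.0004,0,0],[0,0.0035,-0.0004,0,0]]'; python3 look.py p2.png | tail -5; python3 - <<'E'
from h import *
o=get_obs();print(o['tool_pos'],o['contact_force'],o['dq'].round(4))
t=capture('top');s=capture('side')
for n,x in(('top',t),('side',s)):print(n,[(np.round(d['centre'],1).tolist(),round(d['conf'],2)) for d in tip_of(x,'canister')])
m=t['color'][195:240,335:385];save(np.hstack([dict(np.load('p2.png.npz'))['color'][60:420,100:560],cv2.resize(s['color'][150:270,225:335],None,fx=3,fy=3)]),'end.png')
E
```

```text
time: 22.17
tool_pos: [569.2, 5.6, 238.0]
tcp_rot: [-3.137, 0.001, 1.278]
contact_force: [-8.7, 3.0, 6.3]
grip_width: 23.7
finger_force: 30.0
canister [([400.0, 378.0], 0.61), ([52.0, 258.0], 0.59)]
stop [([355.0, 236.0], 0.94)]
jig []
mat []
model [([279.0, 237.0], 0.71)]
[569.2235978    5.64310639 237.95812059] [-7.85075478  2.24563292  6.12505816] [ 0.001  -0.0007 -0.001  -0.0004 -0.0006 -0.0011]
top [([196.0, 272.9], 0.76), ([358.8, 218.2], 0.74), ([328.7, 172.4], 0.69)]
side [([320.3, 261.9], 0.76), ([280.2, 326.8], 0.76), ([295.4, 177.0], 0.67)]
```

View pics/end.png

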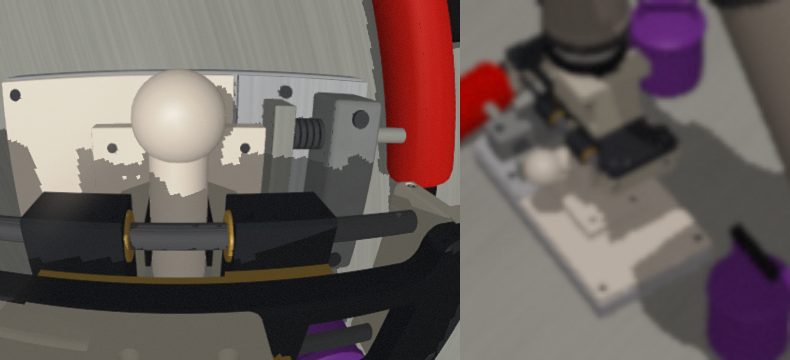

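The base is flush and square against the plate, the spring is compressed (about (307,133) in the picture), and the fingers are clear of the plate. The estimated travel is about 15.6 mm, with a reading of about 8 N.

```bash
python3 -c "
from plant import *
print(close_job())"
```

```text
the job is handed in; nothing more can be done
None
```

The job is handed in: the canister stands released on the mat, and the model is held square on the stop plate, pressed in about 15.6 mm (estimated from the arm's travel) at about 8 N; `close_job()` returned no verdict.

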